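# Fit a clean filter cassette in the bench dust extractor and set its damper

## Robot

A 6-joint arm with a two-finger parallel gripper is mounted at the origin on the work surface; the furniture and walls round the work are solid. World frame = base frame: x ahead of the robot, y to its left, z up, the work surface at z = 0. Lengths are in m, angles in rad, forces in N, time in s.
With the tool pointing down it reaches from about 0.325 to 0.775 m from the base axis. Payload 5.5 kg.
Tool frame: the origin (TCP) lies at the very end of the fingers, on their centre line; the grasp point (between the pads) lies 19 mm behind it (robot.grip_depth is the distance from the TCP to the grasp point, in m); z points along the fingers, y is the line along which they close (so a half turn about z gives the same grasp; the last joint's range is limited). The gripper opens to 88 mm and grips with 3 to 60 N. Pads are 20 mm wide; open, the fingers measure 115 mm over their backs; the gripper's body (75 mm by 178 mm) begins 61 mm behind the grasp point.
Start: joints at [-0.057, 0.091, 1.231, -0, 1.82, -0.057], TCP at [0.6, -0, 0.223] pointing down, gripper open.
Joint ranges: [-2.87, 2.87], [-0.86, 2.18], [0.17, 2.46], [-1.51, 4.65], [0.06, 2.69], [-2.65, 2.65]. Speed limits (rad/s): [2.57, 2.57, 3.01, 3.14, 3.14, 3.14].

## Interface

Orientations are given as a unit quaternion [w, x, y, z].
In Python, from cell import state, optics, ticket, robot gives the robot as it stands.
- The arm moves only by the tool step_arm, never from a script. Its argument "plan" is text: rows parted by semicolons, each of 7 numbers parted by spaces: the turn, a rotation vector about the tool's x, y, z as a fraction of full scale, then the shift along the tool's x, y, z as a fraction of full scale, then the finger opening in mm, from 0 to 87.8. A call has 1 to 8 rows; each row shifts and turns the commanded pose from where the row before left it, along the tool's axes as they then stand; what a row does not reach is not made up. Full scale, the value 1, is 0.075 m for a shift and 0.5 rad for a turn. A row lasts 1/8 s, in which the tool goes at most 62.5 mm and 10.7 degrees, less where a joint would pass 70% of its speed; a pose out of reach is approached as far as the arm can. A call with a number of a shift or a turn outside -1 to 1 is refused whole. A call with a gripper value outside its range is refused whole. The fingers move at their own pace and stop on an object; "newtons" is the grip in N (left out, the last holds). Time passes only in rows, so rows that do not move let the fingers close. It gives the time, the measured TCP pose, the force, the opening and the grip force at its end, in the units of the state.
- state(): the state, without advancing time (a new reading comes with each control period).
- optics.snapshot(name): name is "scene" or "side" or "wrist"; returns a dict with "pixels" (480x640x3 uint8, red, green, blue), "intrinsics" (3x3 intrinsics, pixels), "distortion" ([k1, k2, p1, p2, k3] as OpenCV has them; the pictures are not rectified), "R" (3x3) and "t" (3): a world point X has camera coordinates R X + t; the wrist camera has in their place "T_tool_cam" (4x4, takes a point from camera to tool coordinates, whose origin is the TCP and whose axes are the flange's). Camera axes: x right, y down, z forward; pixel columns grow to the right and rows downward; lengths in m; the calibration is good to about 2 mm. A picture is of the moment at which its call begins: read the wrist's pose just before it. There is no depth.
- ticket.sign_off(): hands the job in; it is judged then, once.
The state is a dict: "time": time; "q": joint angles; "joint_velocities": joint speeds; "joint_torque": joint torques, N m; "position": TCP position; "tool_rot": TCP orientation; "force": force on the tool from outside, world axes, zero at the start; "wrist_torque": the same for the moment, N m; "grip_width": opening from 0.0 (shut) to 1.0 (fully open); "gripper_force": force on a finger pad.
Only numpy, scipy, OpenCV 4.12 (cv2) and the standard library are available. Lean on these libraries where they do the work, as an engineer would, in place of code of your own. Each camera call takes 0.05 s, during which the arm holds its last target. There are 200 camera calls.

## Task

Fit the clean filter cassette to the blue filter box: set it down flat on the box's loading shelf, nose to the opening, and let go; then take it afresh at its orange tab end, slide it in, press it to the stop so that the push-push latch catches, and let go and see that it stays in, flush. Once it stays latched, swing the red damper lever to half open, at the red middle mark, and let go of it. Leave the other things on the bench in their places.

Things in the scene. Friction and masses are not known exactly. Their poses are not given: they have to be found in the camera images.
- filter_box: Blue steel filter box, fixed, placed differently each time. Origin on the bench under the middle of the opening's front edge; +x = push-in direction, z up. Housing x 0..158 mm, 92 wide (flanges at bench level 130), roof z = 69, black bezel round the opening up to z = 71, hose spigot at the far end to x = 188. Bay 64 mm wide, z 30 to 65, its floor level with the shelf in front.
- mouth (a point): Middle of the opening's lower edge, 30 mm above the filter box's origin, same axes.
- shelf (a point): Middle of the aluminium loading shelf's upper face, at x = -47 mm, z = 30 mm in the box's frame, same axes. Shelf 94 mm long (x -94..0), 80 wide. Guide rails 6 mm high, inner faces at y = +-35 mm; from x = -17 to 0 black cheeks up to z = 40 narrow the way to the bay's width.
- cassette: Loose filter cassette, grey plastic frame with white pleats, 105 x 60 x 28 mm, about 0.12 kg, lying flat. Origin: centre of the underside; +x to the nose, frame x -52.5..52.5 mm (last 8 mm of the nose 52 wide). In the box's frame its origin has z = 30 on shelf and in bay; x = 32 where the nose meets the ejector at rest, 52.5 latched (frame flush with the opening), 59.5 at the stop.
- tab (a point): Middle of the orange pull tab on the cassette's rear, 69 mm behind (-x) and 14 mm above the cassette's origin, same axes. Upright web 12 mm thick (y), x -52.5 to -87 mm, z 3 to 25 mm over the underside. It stays outside when the cassette is latched.
- ejector (a joint): Travel (m) of the spring ejector in the bay that the nose pushes: 0 out, about 0.020 latched, 0.0265 to 0.027 at the stop. Pressed to 0.0255 or more and let back, it latches; pressed less, it springs out. From latched, another press to the stop frees it and puts the cassette 20 mm out. Spring 1.7 N at 0, 5 N latched, 6.3 N at the stop, plus damping 45 N per m/s.
- damper (a joint): Angle (rad) of the damper lever on the roof about its vertical axis: 0 shut, lever to the box's +y; grows clockwise seen from above to 1.571 open, lever along the box's +x. Marks at 0, 0.785 (half open, red) and 1.571. Friction of 0.06 N m holds it where it is left.
- damper_pivot (a point): On the damper lever's axis: x = 96, y = 0, z = 82 mm in the box's frame, same axes.
- damper_grip (a point): Middle of the lever's upright red grip, 48 mm from the lever's axis, at z = 92 mm. Round, 13 mm thick below to 17 mm above, z 76 to 106 mm; a flat steel arm at z = 76 joins it to the axis.
- cast_block: Grey cast block with a bore, 66 x 74 x 47 mm; bystander, origin at the centre of its underside.
- spark_plug: White spark plug lying on the bench, 21 x 66 x 21 mm; bystander, origin at the centre of its underside.
- tape_measure: Black and yellow tape measure, 71 x 82 x 33 mm; bystander, origin at the centre of its underside.

How it is judged:
By the outcome, as a careful person would: the job done as asked, in the order asked, and still so for the second after the job is handed in, with the robot touching nothing.
It also fails if it takes over 51 s, if anything falls off the work surface, if the arm or the gripper's body presses on something with over 40 N, if the wrist force passes 120 N, or if a joint passes its speed limit or range.

## Working session

There is one attempt and no reset: what is moved stays moved. The work goes in short steps, Python scripts to look and compute and a tool call to move; the robot and the scene stay as the last step left them, time stands still between calls to the robot, and variables do not carry over. Pictures are saved under pics/ and viewed, at most 10 in all, crops included, and the job is handed in when it is done.

Besides the shell and the picture viewer there is one more tool, called after "Emit:" by a JSON object that holds its "api" and its "payload". step_arm: Moves the arm, as the interface text tells. Its arguments: {"type":"object","properties":{"plan":{"type":"string"},"newtons":{"type":"number"}},"required":["plan"]}

```bash
ls; mkdir -p pics
python3 - <<'E'
from cell import state, optics, robot
import cv2,numpy as np
s=state();print({k:np.round(v,4) for k,v in s.items()})
a=[]
for n in("scene","side","wrist"):
    d=optics.snapshot(n);np.savez("pics/%s0.npz"%n,**d)
    cv2.imwrite("pics/%s0.png"%n,d["pixels"][:,:,::-1])
    print(n,{k:np.round(v,4).tolist() for k,v in d.items() if k!="pixels"})
E
```

```text
pics
{'time': np.float64(0.0), 'q': array([-0.0567,  0.0919,  1.2319,  0.    ,  1.8198, -0.0567]), 'joint_velocities': array([ 0.0001, -0.0015,  0.0018, -0.0007,  0.0019, -0.001 ]), 'joint_torque': array([-3.00000e-04, -4.46448e+01, -4.06450e+01,  6.97000e-02,
        2.94000e-02, -2.00000e-04]), 'position': array([0.5997, 0.    , 0.2215]), 'tool_rot': array([-7.000e-04,  7.071e-01,  7.071e-01, -6.000e-04]), 'force': array([ 0.3941,  1.0063, -0.167 ]), 'wrist_torque': array([-0.0318,  0.0093, -0.0112]), 'gripper_force': np.float64(0.0), 'grip_width': np.float64(0.9979)}
scene {'intrinsics': [[549.6199, 0.0, 319.1646], [0.0, 549.6199, 246.6281], [0.0, 0.0, 1.0]], 'distortion': [-0.1391, 0.0, 0.0, 0.0, 0.0], 'R': [[0.4795, -0.8772, 0.0241], [-0.5051, -0.2983, -0.8099], [0.7176, 0.3762, -0.5861]], 't': [-0.3259, 0.3395, 0.827]}
side {'intrinsics': [[568.2188, 0.0, 306.7768], [0.0, 568.2188, 236.815], [0.0, 0.0, 1.0]], 'distortion': [-0.0555, 0.0, 0.0, 0.0, 0.0], 'R': [[-0.9988, 0.0486, -0.0023], [0.0243, 0.4576, -0.8888], [-0.0422, -0.8878, -0.4583]], 't': [0.5492, 0.1002, 0.9501]}
wrist {'intrinsics': [[352.3557, 0.0, 313.4698], [0.0, 352.3557, 231.8225], [0.0, 0.0, 1.0]], 'distortion': [-0.0656, 0.0, 0.0, 0.0, 0.0], 'T_tool_cam': [[-0.0002, -0.9605, -0.2781, 0.0764], [1.0, -0.0001, -0.0004, -0.0017], [0.0004, -0.2781, 0.9605, -0.1617], [0.0, 0.0, 0.0, 1.0]]}
```

View pics/scene0.png

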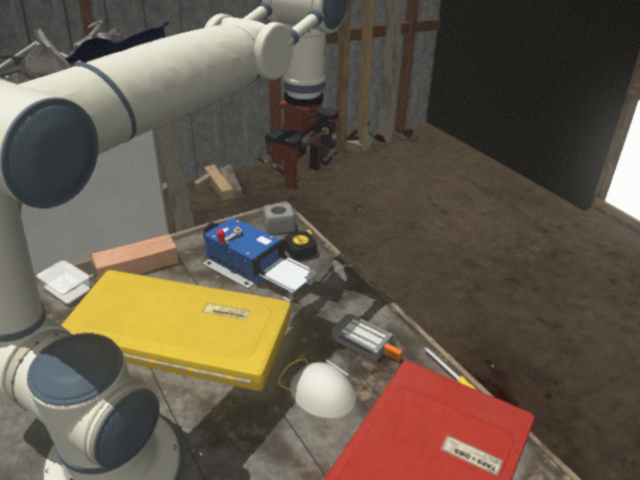

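View pics/side0.png

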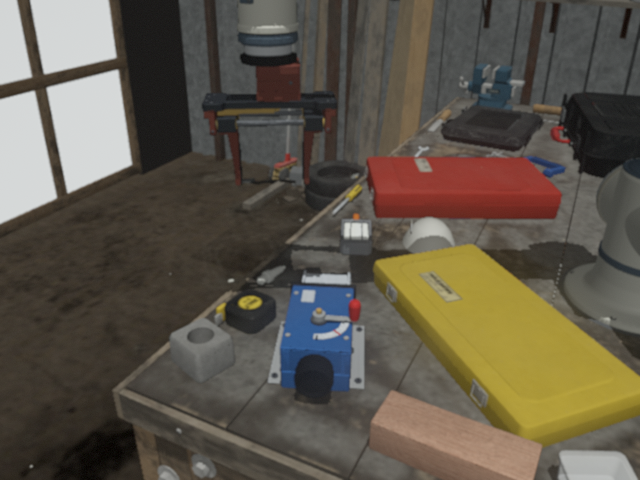

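View pics/wrist0.png

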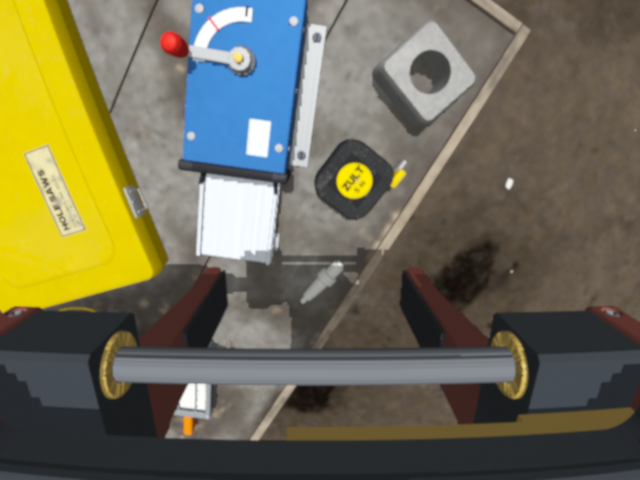

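```bash
cat > h.py <<'E'
import cv2,numpy as np
from scipy.spatial.transform import Rotation as Ro
def cam(d,s=None):
    """returns camera centre, R_world_cam"""
    if "R" in d: return -d["R"].T@d["t"],d["R"].T
    w,x,y,z=s["tool_rot"];R=Ro.from_quat([x,y,z,w]).as_matrix();T=d["T_tool_cam"]
    return R@T[:3,3]+s["position"],R@T[:3,:3]
def ray(d,p,s=None):
    c,R=cam(d,s);u=cv2.undistortPoints(np.float32(p).reshape(-1,1,2),d["intrinsics"],d["distortion"])[:,0]
    return c,np.c_[u,np.ones(len(u))]@R.T
def onz(d,p,z,s=None):
    c,r=ray(d,p,s);return c+r*((z-c[2])/r[:,2])[:,None]
def proj(d,X,s=None):
    c,R=cam(d,s);v=(np.atleast_2d(X)-c)@R
    return cv2.projectPoints(v.reshape(-1,1,3),np.zeros(3),np.zeros(3),d["intrinsics"],d["distortion"])[0][:,0]
def tri(a,b):
    """a,b=(c,r): nearest point of two rays, gap"""
    (c1,r1),(c2,r2)=a,b;r1=r1[0];r2=r2[0]
    t=np.linalg.lstsq(np.c_[r1,-r2],c2-c1,rcond=None)[0]
    P,Q=c1+r1*t[0],c2+r2*t[1];return (P+Q)/2,np.linalg.norm(P-Q)
def blobs(img,lo,hi,amin=40):
    m=cv2.inRange(cv2.cvtColor(img,cv2.COLOR_RGB2HSV),np.array(lo),np.array(hi))
    n,l,st,ce=cv2.connectedComponentsWithStats(m)
    return [(ce[i].round(1),st[i].tolist(),(l==i)) for i in range(1,n) if st[i,4]>=amin]
E
python3 - <<'E'
from h import *
for n in("scene","side","wrist"):
    d=np.load("pics/%s0.npz"%n);im=d["pixels"]
    for nm,lo,hi in(("orange",(5,170,120),(16,255,255)),("red",(0,200,120),(3,255,255)),("blue",(100,130,60),(120,255,255))):
        print(n,nm,[(b[0].tolist(),b[1]) for b in blobs(im,lo,hi)])
E
```

```text
scene orange [([392.3, 350.4], [385, 344, 16, 16, 136])]
scene red []
scene blue [([242.6, 239.0], [205, 218, 74, 42, 1129])]
side orange []
side red []
side blue [([548.6, 166.6], [528, 157, 36, 20, 222]), ([316.1, 334.5], [281, 285, 73, 105, 4339])]
wrist orange []
wrist red [([171.7, 43.5], [162, 33, 21, 21, 247])]
wrist blue [([244.9, 85.4], [183, 0, 124, 174, 14754])]
```

Run:
```python
from h import *
S=np.load("pics/scene0.npz");D=np.load("pics/side0.npz");W=np.load("pics/wrist0.npz")
s=dict(position=np.array([.5997,0,.2215]),tool_rot=[-7e-4,.7071,.7071,-6e-4])
print("tab",onz(S,[392.3,350.4],.016), "wrist tab",onz(W,[188,425],.02,s))
print("shelf front",onz(W,[[197,255],[272,262]],.03,s),"bezel",onz(W,[[179,161],[290,180]],.071,s))
print("grip",onz(W,[171.7,43.5],.1,s),"pivot",onz(W,[241,60],.085,s))
print("casnose corners scene",onz(S,[[352,317],[392,331],[334,340],[378,359]],.028))
print("tape,block,plug",onz(W,[[355,180],[430,70],[322,283]],.02,s))
```

```text
tab [[ 0.43368878 -0.28983795  0.016     ]] wrist tab [[ 0.43132151 -0.29501292  0.02      ]]
shelf front [[ 0.47250478 -0.0517775   0.03      ]
 [ 0.55302117 -0.05952846  0.03      ]] bezel [[0.47885192 0.05108217 0.071     ]
 [0.57677906 0.03384848 0.071     ]]
grip [[0.49197041 0.14054379 0.1       ]] pivot [[0.54069487 0.13059457 0.085     ]]
casnose corners scene [[ 0.46614721 -0.1892422   0.028     ]
 [ 0.46923269 -0.27294079  0.028     ]
 [ 0.39292882 -0.18750215  0.028     ]
 [ 0.38999693 -0.27870883  0.028     ]]
tape,block,plug [[ 0.64030647  0.02694021  0.02      ]
 [ 0.70998584  0.1339575   0.02      ]
 [ 0.60702005 -0.0884916   0.02      ]]
```

Emit:
{"api": "step_arm", "payload": {"plan": "0 0 0 0.2 -0.4 0 87; 0 0 0 0.2 -0.53 0 87; 0 0 0 0 0 0 87; 0 0 0 0 0 0 87"}}

```text
time: 0.65
position: [0.5306, 0.0298, 0.2227]
tool_rot: [0.0, 0.707, 0.707, 0.0]
force: [0.3, 0.1, -0.0]
grip_width: 0.996
gripper_force: 0.0
```

```bash
cat > snap.py <<'E'
import sys,pickle,cv2,numpy as np
from cell import state,optics
def take(name,cams=("wrist",)):
    for c in cams:
        s=state();d=optics.snapshot(c);pickle.dump((s,d),open(f"pics/{name}_{c}.pkl","wb"))
        cv2.imwrite(f"pics/{name}_{c}.png",d["pixels"][:,:,::-1])
    print(s["time"],s["position"].round(4),s["tool_rot"].round(4),s["joint_velocities"].round(3))
if __name__=="__main__": take(sys.argv[1],sys.argv[2:] or ("wrist",))
E
python3 snap.py box
```

```text
0.65 [0.5306 0.0298 0.2227] [3.000e-04 7.071e-01 7.071e-01 2.000e-04] [-0.009  0.023 -0.016 -0.     0.002  0.002]
```

View pics/box_wrist.png

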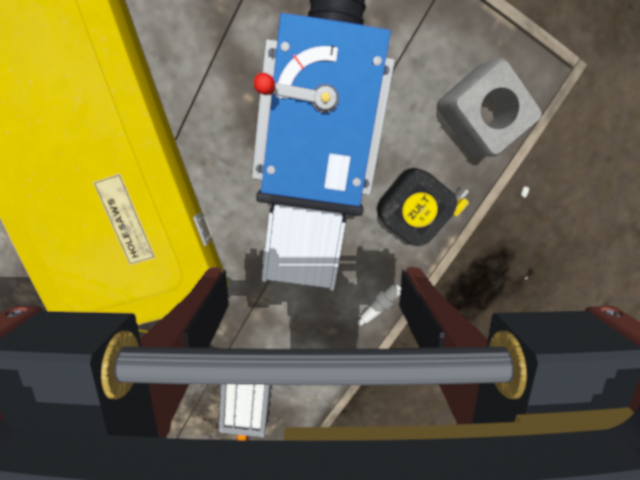

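Emit:
{"api": "step_arm", "payload": {"plan": "0 0 0 -0.7 -0.35 0 87; 0 0 0 -0.7 -0.35 0 87; 0 0 0 -0.7 -0.35 0 87; 0 0 0 -0.7 -0.15 0 87; 0 0 0 -0.6 -0.1 0 87; 0 0 0 0 0 0 87;0 0 0 0 0 0 87"}}

```text
time: 1.58
position: [0.4331, -0.2251, 0.2224]
tool_rot: [-0.0, 0.707, 0.707, 0.0]
force: [0.4, -1.0, 0.8]
grip_width: 0.992
gripper_force: 0.0
```

```bash
python3 snap.py cas
```

```text
1.575 [ 0.4331 -0.2251  0.2224] [-4.000e-04  7.074e-01  7.068e-01  1.000e-04] [ 0.029 -0.015  0.009  0.001  0.002 -0.003]
```

View pics/cas_wrist.png

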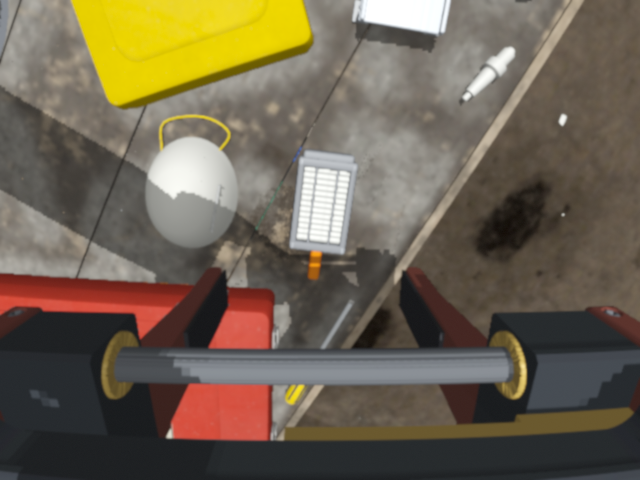

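Run:
```python
from h import *
import pickle
def fit(mask,d,z,s):
    c=max(cv2.findContours(mask.astype(np.uint8),0,1)[0],key=cv2.contourArea)
    P=onz(d,c[:,0,:].astype(np.float32),z,s)[:,:2]*1000
    r=cv2.minAreaRect(P.astype(np.float32)); return np.round(r[0],1),np.round(r[1],1),round(r[2],2)
s,d=pickle.load(open("pics/cas_wrist.pkl","rb"));im=d["pixels"];hsv=cv2.cvtColor(im,cv2.COLOR_RGB2HSV)
roi=np.zeros(im.shape[:2],bool);roi[140:262,280:370]=1
m=(hsv[...,2]>165)&(hsv[...,1]<50)&roi;m=cv2.morphologyEx(m.astype(np.uint8),cv2.MORPH_CLOSE,np.ones((9,9)))
print("pleats",fit(m,d,.027,s))
b=blobs(im,(5,150,90),(18,255,255));print([(x[0],x[1]) for x in b],[fit(x[2],d,.025,s) for x in b])
# frame: colour of frame pixels
print("frame px",[hsv[p[1],p[0]].tolist() for p in((328,158),(296,220),(352,200),(320,248),(285,200),(362,200))])
print("corners28",(onz(d,[[303,150],[356,153],[347,255],[290,250]],.028,s)*1000).round(1).tolist())
s,d=pickle.load(open("pics/box_wrist.pkl","rb"));im=d["pixels"];hsv=cv2.cvtColor(im,cv2.COLOR_RGB2HSV)
m=cv2.inRange(hsv,np.array((100,130,60)),np.array((120,255,255)));m=cv2.morphologyEx(m,cv2.MORPH_CLOSE,np.ones((25,25)))
print("roof",fit(m,d,.069,s))
roi[:]=0;roi[203:300,255:352]=1
m=(hsv[...,2]>150)&(hsv[...,1]<60)&roi;m=cv2.morphologyEx(m.astype(np.uint8),cv2.MORPH_CLOSE,np.ones((9,9)))
print("shelf",fit(m,d,.030,s))
rd=blobs(im,(0,180,100),(4,255,255));print([(x[0],x[1]) for x in rd])
P=lambda p,z:(onz(d,p,z,s)*1000).round(1).tolist()
print("roofcorners",P([[282,13],[390,29],[362,203],[264,193]],.069))
print("bezel front corners",P([[258,199],[362,213]],.071),"pivot",P([326,97],.085),"grip",P([264,83],.106))
print("shelf front corners",P([[263,279],[336,289]],.030))
```

```text
pleats (array([ 440.6, -221.5]), array([103.1,  58. ]), 82.9)
[(array([314.2, 265.1]), [308, 252, 14, 28, 325])] [(array([ 431.8, -290.8]), array([32.4, 13.4]), 84.36)]
frame px [[105, 11, 194], [103, 13, 176], [100, 5, 144], [105, 11, 184], [17, 46, 100], [21, 17, 150]]
corners28 [[420.9, -167.3, 28.0], [473.4, -170.2, 28.0], [467.1, -277.5, 28.0], [406.1, -271.8, 28.0]]
roof (array([536.3, 119.9]), array([150.7,  91.8]), 81.98)
shelf (array([513.9, -13.3]), array([84., 88.]), 81.72)
[(array([263.5,  83.4]), [254, 73, 20, 21, 315])]
roofcorners [[503.5, 199.1, 69.0], [591.4, 187.4, 69.0], [573.1, 42.3, 69.0], [484.1, 51.5, 69.0]]
bezel front corners [[478.8, 46.4, 71.0], [573.2, 33.4, 71.0]] pivot [[539.0, 132.3, 85.0]] grip [[492.2, 140.6, 106.0]]
shelf front corners [[473.8, -50.0, 30.0], [553.7, -62.0, 30.0]]
```

Emit:
{"api": "step_arm", "payload": {"plan": "0 0 0.124 0 0 0.3 87.8; 0 0 0.124 0.06 0.09 0.7 87.8; 0 0 0 0 0 0.8 87.8; 0 0 0 0 0 0.7 87.8; 0 0 0 0 0 0.33 87.8; 0 0 0 0 0 0 87.8; 0 0 0 0 0 0 55; 0 0 0 0 0 0 55", "newtons": 25}}

```text
time: 2.62
position: [0.4411, -0.2213, 0.0126]
tool_rot: [0.002, 0.749, 0.662, 0.001]
force: [0.2, -0.1, 0.6]
grip_width: 0.811
gripper_force: 0.0
```

Emit:
{"api": "step_arm", "payload": {"plan": "0 0 0 0 0 0 50; 0 0 0 0 0 0 50; 0 0 0 0 0 0 50"}}

```text
time: 3.0
position: [0.4407, -0.2213, 0.0118]
tool_rot: [0.001, 0.75, 0.662, 0.001]
force: [1.3, 0.6, 6.0]
grip_width: 0.684
gripper_force: 25.0
```

Emit:
{"api": "step_arm", "payload": {"plan": "0 0 0 0 0 -0.5 50; 0 0 0.028 0 0 -0.7 50; 0 0 0 0.66 0.15 0 50; 0 0 0 0.7 0.16 0 50; 0 0 0 0.7 0.16 0 50; 0 0 0 0.6 0.14 0 50; 0 0 0 0.2 0.04 0 50; 0 0 0 0 0 0 50"}}

```text
time: 4.0
position: [0.5173, -0.015, 0.0998]
tool_rot: [-0.0, 0.754, 0.657, -0.001]
force: [-0.3, -1.2, -1.3]
grip_width: 0.682
gripper_force: 25.0
```

Emit:
{"api": "step_arm", "payload": {"plan": "0 0 0 0 0 0.3 50; 0 0 0 0 0 0.25 50; 0 0 0 0 0 0 50; 0 0 0 0 0 0 50"}}

```text
time: 4.5
position: [0.5176, -0.0158, 0.0596]
tool_rot: [0.0, 0.754, 0.656, 0.0]
force: [-0.2, 0.3, -1.0]
grip_width: 0.679
gripper_force: 25.0
```

```bash
python3 snap.py hov wrist scene; python3 -c "
from cell import state;s=state();print(s['force'],s['grip_width'])
import cv2;a=cv2.imread('pics/hov_wrist.png')[0:330,180:460];b=cv2.imread('pics/hov_scene.png')[190:310,190:330];b=cv2.resize(b,None,fx=2.75,fy=2.75);cv2.imwrite('pics/hov.png',cv2.hconcat([a,b]))"
```

```text
4.55 [ 0.518  -0.0157  0.06  ] [5.000e-04 7.544e-01 6.564e-01 4.000e-04] [ 0.006 -0.003 -0.004  0.001  0.001  0.001]
[0.8131296  0.11178641 0.21890274] 0.6809572853840681
```

View pics/hov.png

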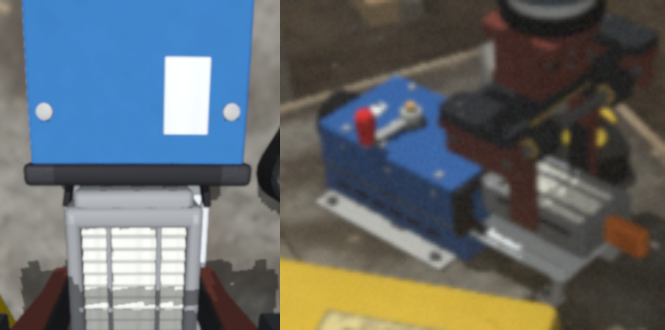

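Emit:
{"api": "step_arm", "payload": {"plan": "0 0 0 0 0.012 0.13 50; 0 0 0 0 0 0.09 50; 0 0 0 0 0 0.03 50; 0 0 0 0 0 0 50; 0 0 0 0 0 0 80; 0 0 0 0 0 0 80; 0 0 0 0 0 0 80"}}

```text
time: 5.48
position: [0.5183, -0.0153, 0.04]
tool_rot: [-0.0, 0.754, 0.657, -0.0]
force: [-0.6, 0.5, 0.7]
grip_width: 0.909
gripper_force: 0.0
```

Emit:
{"api": "step_arm", "payload": {"plan": "0 0 0 0 0 -0.35 80; 0 0 0 -0.2 0 -0.7 50; 0 0 0 -0.5 0 -0.5 36; 0 0 0 -0.3 0 0 36; 0 0 0 0 0 0 36; 0 0 0 0 0 0 36"}}

```text
time: 6.22
position: [0.5079, -0.0891, 0.1558]
tool_rot: [-0.001, 0.754, 0.657, -0.0]
force: [-1.1, 0.2, -0.4]
grip_width: 0.42
gripper_force: 0.0
```

```bash
python3 snap.py shelf
```

```text
6.225 [ 0.5079 -0.0891  0.1558] [-7.000e-04  7.542e-01  6.567e-01 -2.000e-04] [ 0.012  0.002  0.002 -0.001  0.002 -0.003]
```

View pics/shelf_wrist.png

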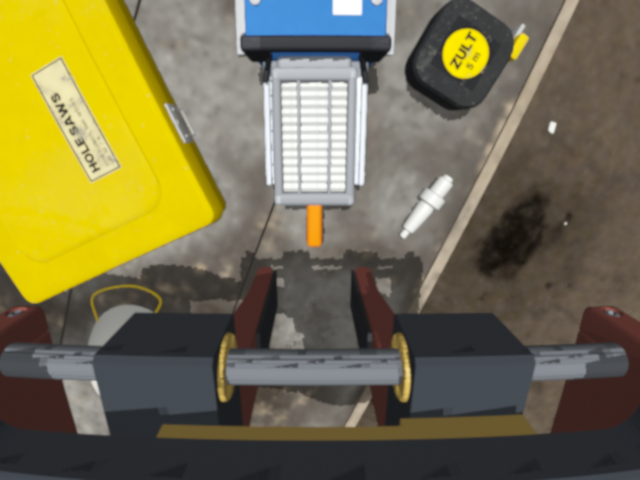

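Run:
```python
from h import *
import pickle
s,d=pickle.load(open("pics/shelf_wrist.pkl","rb"));im=d["pixels"]
w,x,y,z=s["tool_rot"];R=Ro.from_quat([x,y,z,w]).as_matrix()
loc=lambda P:((P-s["position"])@R*1000).round(1)
b=blobs(im,(5,150,90),(18,255,255));m=b[0][2];c=np.argwhere(m)[:,::-1].astype(np.float32)
r=cv2.minAreaRect(onz(d,c,.055,s)[:,:2].astype(np.float32)*1000);print(r)
print("tab in tool",loc(onz(d,b[0][0],.055,s)))
print("cas front/rear corners",loc(onz(d,[[272,60],[361,60],[354,206],[273,206]],.058,s)))
print("bezel",loc(onz(d,[[240,47],[393,47]],.071,s)))
```

```text
((507.40826416015625, -84.3172607421875), (32.057559967041016, 11.648640632629395), 81.79129028320312)
tab in tool [[  5.6  -1.1 100.8]]
cas front/rear corners [[123.1 -30.1  97.9]
 [123.1  30.6  97.9]
 [ 21.2  28.6  97.8]
 [ 21.2 -32.3  97.9]]
bezel [[128.9 -49.2  85. ]
 [128.9  49.5  84.8]]
```

Emit:
{"api": "step_arm", "payload": {"plan": "0 0 0 0 -0.015 0.5 36; 0 0 0 0 0 0.7 36; 0 0 0 0 0 0.35 36; 0 0 0 0 0 0.05 36; 0 0 0 0 0 0 5; 0 0 0 0 0 0 5; 0 0 0 0 0 0 5; 0 0 0 0 0 0 5", "newtons": 30}}

```text
time: 7.28
position: [0.508, -0.0896, 0.0382]
tool_rot: [0.001, 0.754, 0.657, 0.001]
force: [1.4, -0.1, 4.8]
grip_width: 0.138
gripper_force: 30.0
```

Emit:
{"api": "step_arm", "payload": {"plan": "0 0 0 0.1 0.006 0 5; 0 0 0 0.15 0.006 0 5; 0 0 0 0.15 0 0 5; 0 0 0 0.1 0 0 5; 0 0 0 0 0 0 5"}}

```text
time: 7.9
position: [0.514, -0.0525, 0.0382]
tool_rot: [0.001, 0.754, 0.657, 0.001]
force: [0.7, -0.1, 5.5]
grip_width: 0.133
gripper_force: 30.0
```

Emit:
{"api": "step_arm", "payload": {"plan": "0 0 0 0.15 0 0 5; 0 0 0 0.2 0 0 5; 0 0 0 0.15 0 0 5; 0 0 0 0.08 0 0 5; 0 0 0 0 0 0 5"}}

```text
time: 8.52
position: [0.52, -0.0094, 0.0382]
tool_rot: [0.001, 0.754, 0.657, 0.001]
force: [-0.4, -0.7, 5.5]
grip_width: 0.134
gripper_force: 30.0
```

Emit:
{"api": "step_arm", "payload": {"plan": "0 0 0 0.1 0 0 5; 0 0 0 0.15 0 0 5; 0 0 0 0.1 0 0 5; 0 0 0 0 0 0 5"}}

```text
time: 9.02
position: [0.5234, 0.0147, 0.0382]
tool_rot: [0.002, 0.754, 0.656, -0.001]
force: [-1.4, -6.5, 6.9]
grip_width: 0.137
gripper_force: 30.0
```

Emit:
{"api": "step_arm", "payload": {"plan": "0 0 0 0.05 0 0 5; 0 0 0 0 0 0 5"}}

```text
time: 9.28
position: [0.5238, 0.018, 0.0382]
tool_rot: [0.002, 0.755, 0.656, -0.001]
force: [-2.1, -7.3, 6.2]
grip_width: 0.135
gripper_force: 30.0
```

Emit:
{"api": "step_arm", "payload": {"plan": "0 0 0 0.05 0 0 5; 0 0 0 0 0 0 5"}}

```text
time: 9.52
position: [0.5243, 0.0212, 0.0382]
tool_rot: [0.003, 0.755, 0.656, -0.001]
force: [-2.4, -10.7, 6.4]
grip_width: 0.135
gripper_force: 30.0
```

Emit:
{"api": "step_arm", "payload": {"plan": "0 0 0 0.03 0 0 5; 0 0 0 0 0 0 5"}}

```text
time: 9.78
position: [0.5245, 0.0226, 0.0382]
tool_rot: [0.003, 0.755, 0.656, -0.002]
force: [-2.6, -13.5, 7.4]
grip_width: 0.135
gripper_force: 30.0
```

Emit:
{"api": "step_arm", "payload": {"plan": "0 0 0 0.04 0 0 5; 0 0 0 0 0 0 5"}}

```text
time: 10.02
position: [0.5246, 0.0233, 0.0382]
tool_rot: [0.004, 0.755, 0.655, -0.004]
force: [-3.6, -19.9, 7.6]
grip_width: 0.136
gripper_force: 30.0
```

Emit:
{"api": "step_arm", "payload": {"plan": "0 0 0 0.04 0 0 5; 0 0 0 0 0 0 5"}}

```text
time: 10.28
position: [0.5248, 0.0245, 0.038]
tool_rot: [0.005, 0.755, 0.655, -0.005]
force: [-5.0, -26.1, 7.9]
grip_width: 0.13
gripper_force: 30.0
```

Emit:
{"api": "step_arm", "payload": {"plan": "0 0 0 0 0 0 32; 0 0 0 0 0 0 32; 0 0 0 0 0 0 32; 0 0 0 -0.1 0 0 32; 0 0 0 0 0 -0.5 32; 0 0 0 -0.3 0 -0.7 32; 0 0 0 -0.3 0 -0.4 32;0 0 0 0 0 0 32"}}

```text
time: 11.28
position: [0.5188, -0.0206, 0.1598]
tool_rot: [0.002, 0.755, 0.656, 0.002]
force: [-0.8, -0.2, -0.6]
grip_width: 0.365
gripper_force: 0.0
```

```bash
python3 snap.py lat
```

```text
11.275 [ 0.5188 -0.0206  0.1598] [0.002  0.7547 0.6561 0.002 ] [ 0.026  0.032  0.07   0.013 -0.027  0.02 ]
```

View pics/lat_wrist.png

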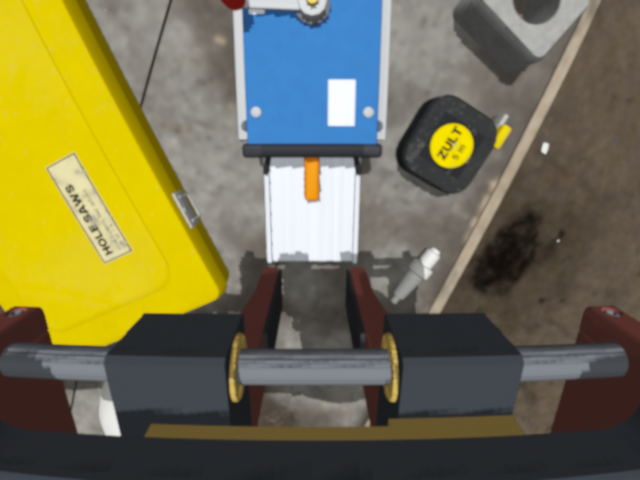

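Run:
```python
from h import *
import pickle
s,d=pickle.load(open("pics/lat_wrist.pkl","rb"));im=d["pixels"]
w,x,y,z=s["tool_rot"];R=Ro.from_quat([x,y,z,w]).as_matrix()
loc=lambda P:((P-s["position"])@R*1000).round(1)
m=[b for b in blobs(im,(5,150,90),(18,255,255)) if b[0][1]<250][0];print(m[0],m[1])
print("tab rear",loc(onz(d,[312,201],.055,s)),"bezel front",loc(onz(d,[[244,156],[381,156]],.071,s)),"shelf front",loc(onz(d,[[266,261],[358,261]],.030,s)))
```

```text
[311.5 177.6] [305, 157, 14, 43, 580]
tab rear [[ 23.6  -3.  104.8]] bezel front [[ 58.9 -50.4  88.6]
 [ 58.9  45.5  89.1]] shelf front [[-35.  -43.8 129.6]
 [-35.2  37.5 130. ]]
```

Emit:
{"api": "step_arm", "payload": {"plan": "0 0 0 0.69 -0.22 0 32; 0 0 0 0.69 -0.22 0 32; 0 0 0 0.69 -0.22 0 32; 0 0 -0.314 0 0 0 32; 0 0 -0.314 0 0 0 32; 0 0 -0.314 0 0 0 32; 0 0 -0.314 0 0 0 32; 0 0 -0.314 0 0 0 32"}}

```text
time: 12.32
position: [0.4887, 0.1417, 0.1539]
tool_rot: [-0.002, 0.443, 0.897, -0.001]
force: [1.2, 0.0, -0.4]
grip_width: 0.366
gripper_force: 0.0
```

Emit:
{"api": "step_arm", "payload": {"plan": "0 0 0 0 0 0 32; 0 0 0 0 0 0 32"}}

```text
time: 12.58
position: [0.4894, 0.1412, 0.1553]
tool_rot: [-0.001, 0.447, 0.895, -0.001]
force: [0.1, -0.3, 0.2]
grip_width: 0.366
gripper_force: 0.0
```

```bash
python3 snap.py lev
python3 - <<'E'
from h import *
import pickle
s,d=pickle.load(open("pics/lev_wrist.pkl","rb"));im=d["pixels"]
w,x,y,z=s["tool_rot"];R=Ro.from_quat([x,y,z,w]).as_matrix()
for b in blobs(im,(0,180,80),(5,255,255)): 
  P=onz(d,b[0],.104,s);print(b[0],b[1],P,((P-s["position"])@R*1000).round(1))
print(proj(d,[.4917,.1397,.105],s),proj(d,[.539,.133,.085],s),s["q"])
E
```

```text
12.575 [0.4894 0.1412 0.1553] [-9.000e-04  4.467e-01  8.947e-01 -6.000e-04] [-0.004 -0.004 -0.01  -0.001  0.001 -0.012]
[317.5 251.2] [307, 237, 23, 28, 466] [[0.4885055  0.14427159 0.104     ]] [[ 2.9  1.2 51.3]]
[[317.18510558 259.9264805 ]] [[363.45679434 293.8840284 ]] [ 2.13999444e-01 -1.55031403e-01  1.59052936e+00  2.60430526e-04
  1.70823325e+00 -4.30570270e-01]
```

View pics/lev_wrist.png

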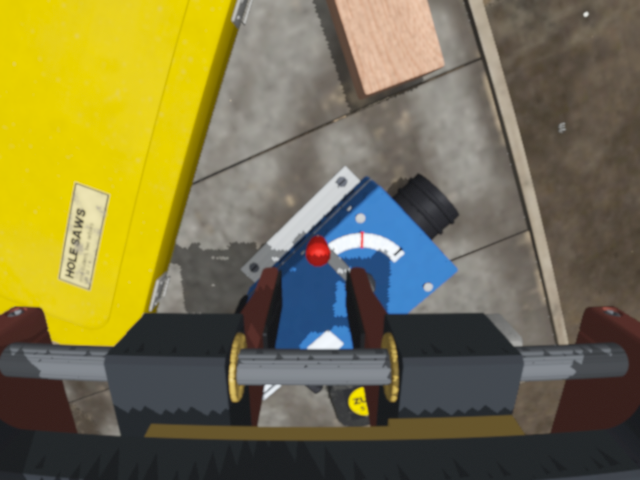

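Emit:
{"api": "step_arm", "payload": {"plan": "0 0 0 0 0.014 0.4 32; 0 0 0 0 0 0.4 32; 0 0 0 0 0 0.14 32; 0 0 0 0 0 0 32; 0 0 0 0 0 0 5; 0 0 0 0 0 0 5; 0 0 0 0 0 0 5", "newtons": 10}}

```text
time: 13.5
position: [0.4918, 0.1416, 0.0875]
tool_rot: [0.001, 0.446, 0.895, 0.001]
force: [1.5, -0.2, 1.9]
grip_width: 0.175
gripper_force: 10.0
```

Emit:
{"api": "step_arm", "payload": {"plan": "0 0 0 0.055 0.06 0 5; 0 0 0 0.048 0.072 0 5; 0 0 0 0.036 0.076 0 5; 0 0 0 0.028 0.079 0 5; 0 0 0 0.015 0.082 0 5; 0 0 0 0.006 0.083 0 5; 0 0 0 0 0 0 5; 0 0 0 0 0 0 5"}}

```text
time: 14.5
position: [0.5091, 0.1742, 0.0863]
tool_rot: [-0.0, 0.445, 0.895, 0.001]
force: [-3.2, 4.9, 4.6]
grip_width: 0.176
gripper_force: 10.0
```

Emit:
{"api": "step_arm", "payload": {"plan": "0 0 0 -0.03 -0.012 0 5; 0 0 0 0 0 0 5; 0 0 0 0 0 0 32; 0 0 0 0 0 0 32; 0 0 0 0 0 -0.4 32; 0 0 0 -0.1 0 -0.7 32; 0 0 0 -0.4 0 -0.5 32; 0 0 0 0 0 0 32"}}

```text
time: 15.5
position: [0.5348, 0.1395, 0.2097]
tool_rot: [0.003, 0.447, 0.895, 0.002]
force: [-0.3, 0.3, -0.5]
grip_width: 0.365
gripper_force: 0.0
```

Emit:
{"api": "step_arm", "payload": {"plan": "0 0 0 -0.5 0 -0.3 32; 0 0 0 -0.2 0 0 32; 0 0 0 0 0 0 32; 0 0 0 0 0 0 32"}}

```text
time: 16.0
position: [0.5634, 0.0997, 0.2271]
tool_rot: [-0.001, 0.445, 0.895, -0.0]
force: [0.4, -0.1, -0.7]
grip_width: 0.362
gripper_force: 0.0
```

```bash
python3 snap.py fin
python3 - <<'E'
from h import *
import pickle
s,d=pickle.load(open("pics/fin_wrist.pkl","rb"));im=d["pixels"]
for b in blobs(im,(0,170,80),(6,255,255),15): print(b[0],b[1],onz(d,b[0],.100,s),onz(d,b[0],.070,s))
for b in blobs(im,(5,150,90),(18,255,255)): print("or",b[0],b[1],onz(d,b[0],.055,s))
cv2.imwrite("pics/fin2.png",cv2.resize(im[60:340,200:480,::-1],(588,588)))
E
```

```text
16.0 [0.5634 0.0997 0.2271] [-1.100e-03  4.455e-01  8.953e-01 -5.000e-04] [ 0.009 -0.005 -0.005 -0.002  0.001 -0.002]
[314.8 115.3] [307, 107, 17, 18, 235] [[0.50923232 0.17048851 0.1       ]] [[0.50851279 0.17150788 0.07      ]]
or [233.6 250.6] [223, 239, 23, 24, 256] [[0.52127059 0.01945078 0.055     ]]
```

View pics/fin2.png

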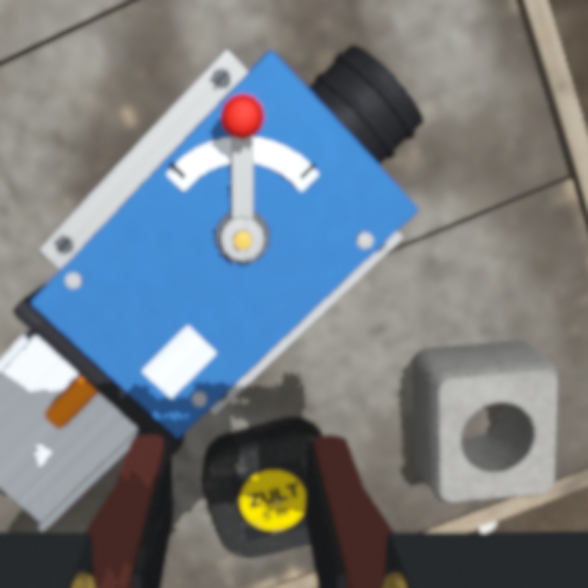

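```bash
python3 -c "
from cell import ticket;print(ticket.sign_off())"
```

```text
the job is handed in; nothing more can be done
None
```

The cassette is in and latched: its tab end sits about 35 mm outside the opening (34.5 mm expected when latched). The damper lever is within about 1.5° of the red middle mark, the gripper is clear of everything, and I handed the job in at 16 s of the 51 s allowed; no verdict came back.

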